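# Rack the display plaques by height

### The arm

A 6-joint arm with a two-finger parallel gripper is mounted at the origin on the work surface. World frame = base frame: x ahead of the robot, y to its left, z up, the work surface at z = 0. Lengths are in m, angles in rad, forces in N, time in s.
With the tool pointing down it reaches from about 0.275 to 0.75 m from the base axis. Payload 10.2 kg.
Tool frame: the origin (TCP) lies at the very end of the fingers, on their centre line; the grasp point (between the pads) lies 19 mm behind it (pinch_z is the distance from the TCP to the grasp point, in m); z points along the fingers, y is the line along which they close (so a half turn about z gives the same grasp; the last joint's range is limited). The gripper opens to 85 mm and grips with 20 to 120 N. Pads are 22 mm wide; open, the fingers measure 114 mm over their backs; the gripper's body (76 mm by 85 mm) begins 54 mm behind the grasp point. The pads swing forward as they close: fully open they stand 13 mm farther back than shut.
Start: joints at [-1.569, 0.313, 1.498, -0, 1.331, -0.223], TCP at [0.117, -0.512, 0.231] pointing down, gripper open.
Joint ranges: [-2.94, 2.94], [-0.97, 2.17], [0.19, 2.56], [-1.23, 4.37], [0.02, 3.11], [-2.88, 2.88]. Speed limits (rad/s): [2.39, 2.39, 3.01, 3.14, 3.14, 3.14].

### API

Orientations are given as [roll, pitch, yaw] about the fixed x, y, z axes, in that order (R = Rz(yaw) Ry(pitch) Rx(roll)).
In Python, from rig import * gives the robot as it stands.
- The arm moves only by the shell command python3 -m handwheel 'ROWS' [OPENING] [FORCE]. ROWS is JSON, a list of rows, each a list of 4 numbers: the shift along the world's x, y, z in m, then the turn about the world's z in rad. A call has 1 to 5 rows; each row shifts and turns the commanded pose from where the row before left it; what a row does not reach is not made up. A row lasts 1/12 s, in which the tool goes at most 41.7 mm and 7.16 degrees, less where a joint would pass 70% of its speed; a pose out of reach is approached as far as the arm can. A call is refused whole if a number of a shift passes 0.0417 or a number of a turn 0.125, either way. A call with a gripper value outside its range is refused whole. OPENING is the closure, from 0 (fully open) to 1 (shut), set as the call begins (- or left out, the last holds). The fingers move at their own pace and stop on an object; FORCE is the grip in N (left out, the last holds). Time passes only in rows, so rows that do not move let the fingers close. It gives the time, the measured TCP pose, the force, the opening and the grip force at its end, in the units of the state.
- observe(): the state, without advancing time (a new reading comes with each control period).
- grab_frame(name): name is "scene" or "top"; returns (picture, depth): 420x560x3 uint8, red, green, blue; 420x560 float32, m along the optical axis (not along the pixel's ray), 0 where there is no reading.
- calibration(name): a dict with "camera_matrix" (3x3 intrinsics, pixels), "D" ([k1, k2, p1, p2, k3] as OpenCV has them; the pictures are not rectified), "T" (4x4, takes a point from camera to world coordinates). Camera axes: x right, y up, looking along -z (the intrinsics and any distortion apply to the point x, -y, -z); pixel columns grow to the right and rows downward; lengths in m; the calibration is good to about 2 mm. A picture is of the moment at which its call begins. calibration takes no time and is no camera call.
- finish_job(): hands the job in; it is judged then, once.
The state is a dict: "time_s": time; "joint_positions": joint angles; "dq": joint speeds; "tau": joint torques, N m; "eef_pos": TCP position; "ee_rot": TCP orientation; "force": force on the tool from outside, world axes, zero at the start; "moment": the same for the moment, N m; "finger_gap": finger opening in m; "grasp_force": force on a finger pad.
Only numpy, scipy, OpenCV 4.12 (cv2) and the standard library are available. Lean on these libraries where they do the work, as an engineer would, in place of code of your own. Each camera call takes 0.05 s, during which the arm holds its last target. There are 200 camera calls.

### The job

Take the two plaques off their display stands and stand them on edge in the black slotted rack, sorted by height: the tall one in the slot next to the rack's end board, the medium one in the slot beside it, both fully down in their slots. The plaques are brittle, so lower them in gently without dropping or forcing them, and leave everything else where it is.

Things in the scene. Friction and masses are not known exactly. Their poses are not given: they have to be found in the camera images.
- tall_plaque: The tall white plaque with thin brass lines, 9 mm thick, 75 mm wide, 120 mm high, 100 g. Origin: middle of its bottom edge; x through its thickness, y along its width, z to its top edge. Starts leaning on a stand, top 0.4 rad back towards the robot; the stand's back plate covers only the lowest 45 mm of its back, above that both faces are free.
- medium_plaque: The medium white plaque with thin brass lines, 9 mm thick, 75 mm wide, 95 mm high, 80 g. Origin: middle of its bottom edge; x through its thickness, y along its width, z to its top edge. It starts leaning on the other stand in the same way.
- stand_a: Dark steel display stand (fixed) carrying the tall plaque: foot 85 x 70 mm, back plate 64 mm wide and 45 mm up the slope, ledge 30 mm above the counter with a 7 mm lip in front (+x). Origin under the foot's centre. Stands a and b swap places at random.
- stand_b: Same kind of stand, carrying the medium plaque.
- rack: Black slotted rack (fixed), 215 (x) x 96 mm; side walls 30 mm high; four slots along y at x = -75, -25, 25, 75 mm, each 13 mm wide, 84 mm long, floor 8 mm above the counter, walls 32 mm above that floor, then flared lips 6 mm higher, 30 mm across. End board 65 mm high at its -x end (towards the robot), 26 mm from the first slot's centre. Origin under its centre.
- slot_tall (a point): Centre of the floor of the first slot, next to the end board: for the tall plaque. Axes as the rack.
- slot_medium (a point): Centre of the floor of the second slot, 50 mm further from the end board: for the medium plaque. Axes as the rack.
- low_plaque_1: A low plaque, same look, 9 x 75 x 60 mm high, already standing in the third slot. Bystander.
- low_plaque_2: A low plaque, 9 x 75 x 60 mm high, already standing in the fourth slot. Bystander.
- chip_stack: Stack of nine yellow tournament chips, 39 mm across, 31 mm high; origin under its centre. Bystander.
- key_fob: Chrome key fob lying flat, 76 x 30 x 10 mm, long along its x. Bystander.
- lammer: Plain plastic dealer lammer, a flat disc 60 mm across, 10 mm thick; origin under its centre. Bystander.
- mug: White mug, 80 mm across, 90 mm high, handle at its +y; origin under its centre. Bystander.
- card_box: Cardboard card-deck box lying flat, 92 x 66 x 20 mm; origin under its centre. Bystander.
There are look-alikes about, which are no part of the job. Leave any orange or turquoise look-alike of the medium_plaque alone.

How it is judged:
By the outcome, as a careful person would: the job done as asked, in the order asked, and still so for the second after the job is handed in, with the robot touching nothing.
It also fails if it takes over 70 s, if anything falls off the work surface, if the arm or the gripper's body presses on something with over 40 N, if the wrist force passes 120 N, or if a joint passes its speed limit or range.

## Working session

There is one attempt and no reset: what is moved stays moved. The work goes in short steps, Python scripts to look and compute and a shell command to move; the robot and the scene stay as the last step left them, time stands still between calls to the robot, and variables do not carry over. Pictures are saved under pics/ and viewed, at most 10 in all, crops included, and the job is handed in when it is done.

```bash
ls; mkdir -p pics
cat > h.py <<'E'
from rig import *
import numpy as np, cv2
def world(name,depth,u,v):
    c=calibration(name);K=np.array(c["camera_matrix"]);D=np.array(c["D"]);T=np.array(c["T"])
    p=cv2.undistortPoints(np.array([[[u,v]]],np.float64).reshape(-1,1,2),K,D)[:,0]
    d=np.atleast_1d(depth)
    P=np.c_[p[:,0]*d,-p[:,1]*d,-d]
    return P@T[:3,:3].T+T[:3,3]
def cloud(name,img=None,depth=None):
    c=calibration(name);K=np.array(c["camera_matrix"]);D=np.array(c["D"]);T=np.array(c["T"])
    h,w=depth.shape
    uv=np.stack(np.meshgrid(np.arange(w),np.arange(h)),-1).reshape(-1,1,2).astype(np.float64)
    p=cv2.undistortPoints(uv,K,D)[:,0];d=depth.reshape(-1)
    P=np.c_[p[:,0]*d,-p[:,1]*d,-d]@T[:3,:3].T+T[:3,3]
    P[d<=0]=np.nan
    return P.reshape(h,w,3)
E
python3 - <<'E'
from h import *
for n in("scene","top"):
    i,d=grab_frame(n);cv2.imwrite(f"pics/{n}0.png",i[...,::-1]);np.savez(f"{n}0.npz",i=i,d=d)
    c=calibration(n);print(n,np.round(c["T"],3).tolist(),c["camera_matrix"],c["D"],(d>0).mean())
print(observe())
E
```

```text
pics
scene [[0.152, -0.623, 0.767, 1.475], [0.988, 0.096, -0.117, -0.205], [-0.001, 0.776, 0.63, 0.829], [0.0, 0.0, 0.0, 1.0]] [[474.68081454   0.         285.49261178]
 [  0.         474.68081454 206.52218682]
 [  0.           0.           1.        ]] [-0.02055185  0.          0.          0.          0.        ] 0.9958545918367347
top [[0.014, 0.995, -0.102, 0.437], [-1.0, 0.014, -0.01, -0.053], [-0.009, 0.102, 0.995, 1.273], [0.0, 0.0, 0.0, 1.0]] [[478.65060746   0.         273.45169422]
 [  0.         478.65060746 205.61782816]
 [  0.           0.           1.        ]] [-0.07825261  0.          0.          0.          0.        ] 0.9958035714285715
{'time_s': 0.1, 'joint_positions': array([-1.56946218e+00,  3.13383231e-01,  1.49839031e+00, -2.39774900e-05,
        1.33099890e+00, -2.23355700e-01]), 'dq': array([ 8.86686477e-04, -3.36339240e-03, -3.43800975e-03, -1.77657939e-03,
        7.84509807e-04, -5.64031484e-05]), 'tau': array([ 2.29069250e-03, -4.12901330e+01, -2.60146379e+01, -2.38700477e-04,
        3.08077353e-03, -3.44283535e-05]), 'eef_pos': array([ 0.11697665, -0.51155369,  0.23078685]), 'ee_rot': array([-3.14043701e+00, -2.38620603e-04,  2.24695421e-01]), 'force': array([-0.49061819, -0.36634145, -0.58541462]), 'moment': array([ 0.00033604, -0.02470212,  0.01512735]), 'grasp_force': 0.0, 'finger_gap': 0.08516010856455597}
```

View pics/scene0.png

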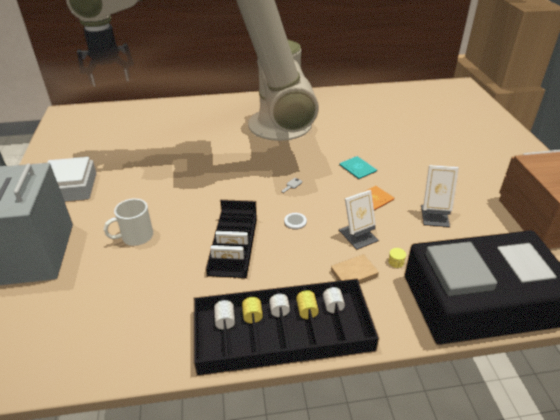

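View pics/top0.png

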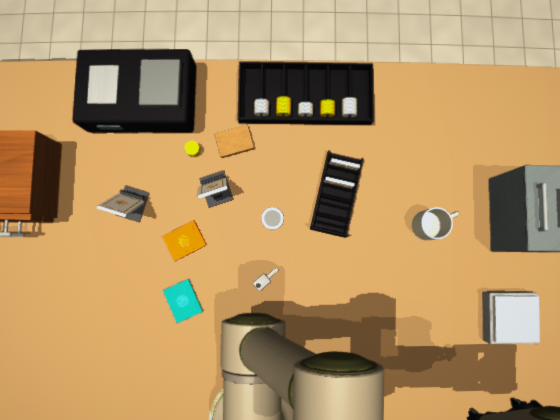

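The scene picture shows the tall plaque at about (440,190), the medium one at (360,213) and the rack at (235,237), with its end board at (240,207). In the top picture they are at (124,203), (215,188) and (337,195). The orange and turquoise look-alikes lie flat.

Run:
```python
from h import *
C={}
for n in("scene","top"):
    z=np.load(n+"0.npz");C[n]=(z['i'],cloud(n,depth=z['d']))
i,P=C["scene"]
print("table z scene/top",np.nanmedian(P[180:200,150:200,2]),np.nanmedian(C["top"][1][240:270,230:250,2]))
for nm,(u0,v0,u1,v1) in dict(tall=(415,155,465,225),med=(335,183,385,240)).items():
    for cam,box in(("scene",(u0,v0,u1,v1)),("top",(95,180,152,225) if nm=="tall" else (192,165,236,210))):
        Q=C[cam][1][box[1]:box[3],box[0]:box[2]].reshape(-1,3); Q=Q[np.isfinite(Q[:,2])]
        Q=Q[(Q[:,2]>.08)&(Q[:,2]<.2)]
        if cam=="scene":
            ctr=np.median(Q,0);Q=Q[np.linalg.norm(Q-ctr,axis=1)<.08]
            for _ in range(4):
                m=Q.mean(0);nv=np.linalg.svd(Q-m,full_matrices=False)[2][2];Q=Q[abs((Q-m)@nv)<.004]
            nv*=np.sign(nv[0]);w=np.array([-nv[1],nv[0],0]);w/=np.linalg.norm(w)
            s=(Q-m)@w;a=np.arctan2(nv[1],nv[0])
            print(nm,"n",nv.round(3),"yaw",a.round(3),"tilt",np.arcsin(nv[2]).round(3),"mean",m.round(4),"w",np.percentile(s,[1,99]).round(4),"zmax",Q[:,2].max().round(4),len(Q))
            c=m+w*np.percentile(s,[1,99]).mean();print("  face centre",c.round(4), "front at z=.11:",(c-np.array([nv[0],nv[1],0])/np.hypot(*nv[:2])*(.11-c[2])*nv[2]/np.hypot(*nv[:2])).round(4))
        else:
            Z=Q[Q[:,2]>np.percentile(Q[:,2],99)-.004];print("  top cam zmax",np.percentile(Q[:,2],99).round(4),"top edge mean",Z.mean(0).round(4),Z.min(0).round(3),Z.max(0).round(3))
# rack: points in black region
for cam,b in(("top",(300,145,370,245)),("scene",(200,190,265,280))):
    i,P=C[cam];Q=P[b[1]:b[3],b[0]:b[2]].reshape(-1,3);I=i[b[1]:b[3],b[0]:b[2]].reshape(-1,3)
    k=(Q[:,2]>.02)&(Q[:,2]<.085)
    pts=Q[k];r=cv2.minAreaRect(pts[:,:2].astype(np.float32)*1000);print(cam,"rack rect",r)
    wh=k&(I.min(1)>150)&(Q[:,2]>.045);print(" low plaque tops z",np.percentile(Q[wh,2],[50,98]))
    B=Q[k&(Q[:,2]>.054)&(I.max(1)<90)];print(" endboard",len(B),np.nanmean(B,0),B[:,2].max() if len(B) else 0)
```

```text
table z scene/top -0.0006816331322954117 0.00011656868401521692
tall n [ 0.879 -0.261  0.398] yaw -0.288 tilt 0.41 mean [0.5492 0.3462 0.111 ] w [-0.0362  0.0374] zmax 0.1431 678
  face centre [0.5493 0.3468 0.111 ] front at z=.11: [0.5498 0.3467 0.111 ]
  top cam zmax 0.1447 top edge mean [0.5357 0.3481 0.1425] [0.523 0.312 0.141] [0.546 0.381 0.147]
med n [0.862 0.289 0.417] yaw 0.324 tilt 0.43 mean [0.5977 0.1122 0.1   ] w [-0.0359  0.0381] zmax 0.1199 427
  face centre [0.5974 0.1132 0.1   ] front at z=.11: [0.593  0.1118 0.1   ]
  top cam zmax 0.1228 top edge mean [0.5897 0.1044 0.1209] [0.576 0.075 0.119] [0.604 0.143 0.125]
top rack rect ((599.599609375, -206.326171875), (96.9899673461914, 214.8104705810547), 77.46839904785156)
 low plaque tops z [0.0678397  0.07327696]
 endboard 100 [ 0.49867286 -0.18323867  0.0640869 ] 0.0698499791697671
scene rack rect ((600.4332885742188, -204.39761352539062), (96.98497772216797, 217.83045959472656), 77.61785125732422)
 low plaque tops z [0.06653985 0.06959991]
 endboard 105 [ 0.5005988  -0.1806781   0.05913883] 0.06591651479167826
```

Run:
```python
import cv2,numpy as np
t=cv2.imread("pics/top0.png");s=cv2.imread("pics/scene0.png")
a=cv2.resize(t[140:245,295:375],(400,525),interpolation=cv2.INTER_CUBIC);b=cv2.resize(s[150:285,325:465][:, :],(400,386),interpolation=cv2.INTER_CUBIC)
o=np.zeros((525,800,3),np.uint8);o[:,:400]=a;o[:386,400:]=b;cv2.imwrite("pics/crop.png",o)
```

```text
(no output)
```

View pics/crop.png

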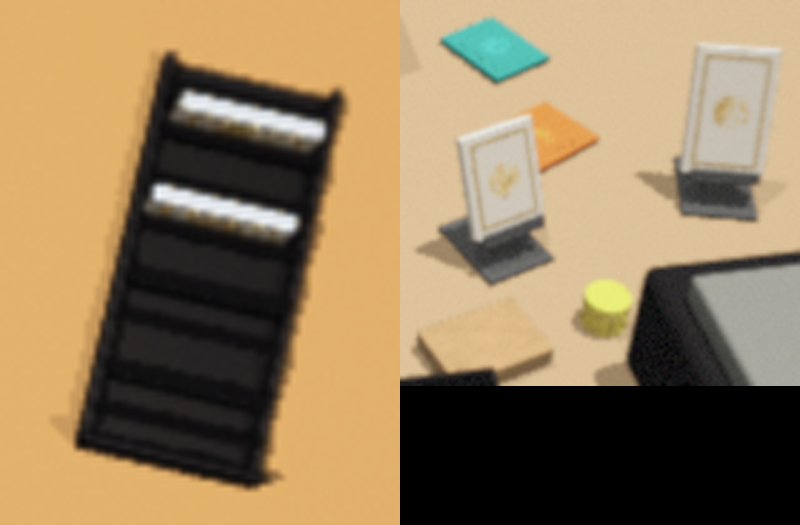

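The crop shows the two low plaques in the far slots. The two free slots are on the end-board side, at the lower part of the rack. The sizes I measured (75 wide, tops at 0.143 and 0.121, rack 97x215) agree with the text. I'll start moving and check the rack yaw from the low plaques at the same time.

```bash
python3 - <<'E'
from h import *
for cam,b in(("top",(300,145,370,245)),("scene",(200,190,265,280))):
    z=np.load(cam+"0.npz");i=z['i'];P=cloud(cam,depth=z['d'])
    Q=P[b[1]:b[3],b[0]:b[2]].reshape(-1,3);I=i[b[1]:b[3],b[0]:b[2]].reshape(-1,3)
    wh=(I.min(1)>110)&(Q[:,2]>.06)&(Q[:,2]<.08)
    r=Q[wh]-[.600,-.2054,0];ax=np.array([np.cos(.218),-np.sin(.218)]);s=r[:,:2]@ax
    for lo,hi in((0,.05),(.05,.1)):
        q=r[(s>lo)&(s<hi)];m=q.mean(0);v=np.linalg.svd((q-m)[:,:2],full_matrices=False)[2][0]
        t=(q[:,:2]@np.array([-ax[1],ax[0]]))
        print(cam,len(q),"along",(m[:2]@ax).round(4),"across",((t.min()+t.max())/2).round(4),"edge yaw",np.arctan(-v[0]/v[1]).round(3))
z=np.load("top0.npz");P=cloud("top",depth=z['d'])
for n,b,zz in(("tall",(95,180,152,225),.132),("med",(192,165,236,210),.112)):
    Q=P[b[1]:b[3],b[0]:b[2]].reshape(-1,3);Q=Q[Q[:,2]>zz];m=Q.mean(0);v=np.linalg.svd((Q-m)[:,:2],full_matrices=False)[2][0]
    print(n,m.round(4),len(Q),"yaw",np.arctan(-v[0]/v[1]).round(3))
E
R='unused'; python3 -m handwheel '[[0.0185,0.0374,0,0.046],[0.0185,0.0374,0,0.046],[0.0185,0.0374,0,0.046],[0.0185,0.0374,0,0.046],[0.0185,0.0374,0,0.046]]' 0 20
python3 -m handwheel '[[0.0185,0.0374,0,0.046],[0.0185,0.0374,0,0.046],[0.0185,0.0374,0,0.046],[0.0185,0.0374,0,0.046],[0.0185,0.0374,0,0.046]]'
```

```text
top 109 along 0.0247 across 0.0023 edge yaw -0.214
top 121 along 0.0745 across -0.001 edge yaw -0.214
scene 132 along 0.0268 across 0.0044 edge yaw -0.2
scene 147 along 0.0765 across 0.0005 edge yaw -0.216
tall [0.5365 0.3473 0.1391] 162 yaw -0.278
med [0.5882 0.1084 0.1178] 126 yaw 0.337
time_s: 0.52
eef_pos: [0.2097, -0.323, 0.2309]
ee_rot: [-3.141, -0.0, 0.456]
force: [0.7, -0.8, 0.2]
finger_gap: 0.0856
grasp_force: 0.0
time_s: 0.93
eef_pos: [0.3019, -0.1364, 0.2313]
ee_rot: [3.141, -0.0, 0.686]
force: [1.0, -0.4, 0.0]
finger_gap: 0.0856
grasp_force: 0.0
```

```bash
python3 -m handwheel '[[0.0185,0.0374,0,0.046],[0.0185,0.0374,0,0.046],[0.0185,0.0374,0,0.046],[0.0185,0.0374,0,0.046],[0.0185,0.0374,0,0.046]]' >/dev/null
python3 -m handwheel '[[0.0185,0.0374,0,0.046],[0.0185,0.0374,0,0.046],[0.0185,0.0374,0,0.046],[0.0185,0.0374,0,0.046],[0.0185,0.0374,0,0.046]]'> /dev/null
python3 -m handwheel '[[0.0185,0.0374,0,0.046],[0.0185,0.0374,0,0.046],[0.0185,0.0374,0,0.046],[0,0,0,0],[0,0,0,0]]'
```

```text
time_s: 2.18
eef_pos: [0.5418, 0.3484, 0.2292]
ee_rot: [-3.139, 0.002, 1.285]
force: [-0.6, -1.0, 0.1]
finger_gap: 0.0858
grasp_force: 0.0
```

```bash
python3 -m handwheel '[[0,0,-0.03,0],[0,0,-0.03,0],[0,0,-0.03,0],[0,0,-0.03,0],[0.0015,0,-0.012,0]]'
python3 -m handwheel '[[0,0,0,0],[0,0,0,0],[0,0,0,0]]' 0.55
python3 - <<'E'
from h import *
o=[]
i,d=grab_frame("scene");o.append(cv2.resize(i[110:240,380:500],(369,400),interpolation=cv2.INTER_CUBIC))
i,d=grab_frame("top");o.append(cv2.resize(i[150:270,70:190],(400,400),interpolation=cv2.INTER_CUBIC))
cv2.imwrite("pics/g1.png",np.hstack(o)[...,::-1])
E
```

```text
time_s: 2.6
eef_pos: [0.5414, 0.3454, 0.0958]
ee_rot: [-3.137, 0.004, 1.281]
force: [-0.5, 0.0, -0.7]
finger_gap: 0.085
grasp_force: 0.0
time_s: 2.85
eef_pos: [0.5444, 0.3472, 0.1017]
ee_rot: [3.139, -0.002, 1.282]
force: [-0.1, -0.2, 1.3]
finger_gap: 0.0515
grasp_force: 0.0
```

View pics/g1.png

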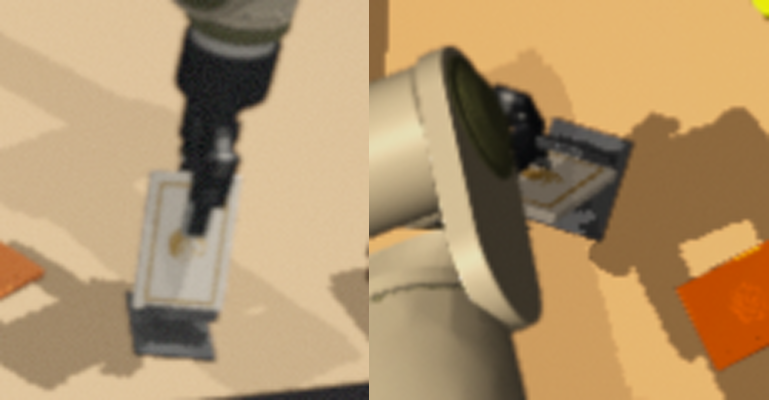

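The fingers straddle the tall plaque's top, with the front finger at about (200,200) in the left crop. I'll close further in stages, moving forward as I go.

```bash
python3 -m handwheel '[[0,0,-0.004,0],[0,0,0,0],[0,0,0,0],[0,0,0,0]]' 0.64
python3 -m handwheel '[[0.0045,-0.0013,0,0],[0.0045,-0.0013,0,0],[0,0,0,0]]'
```

```text
time_s: 3.28
eef_pos: [0.5434, 0.3472, 0.0954]
ee_rot: [3.142, -0.0, 1.283]
force: [0.6, -0.2, 0.2]
finger_gap: 0.0308
grasp_force: 0.0
time_s: 3.53
eef_pos: [0.5534, 0.3442, 0.0953]
ee_rot: [3.141, -0.0, 1.282]
force: [-0.8, 0.3, 0.3]
finger_gap: 0.031
grasp_force: 0.0
```

```bash
python3 -m handwheel '[[0.004,-0.0012,0,0],[0.004,-0.0012,0,0],[0,0,0,0]]' 0.70
python3 -m handwheel '[[0.004,-0.0012,0,0],[0.004,-0.0012,0,0],[0,0,0,0]]' 0.76
python3 -m handwheel '[[0.003,-0.0009,0,0],[0.003,-0.0009,0,0],[0,0,0,0]]' 0.80
```

```text
time_s: 3.78
eef_pos: [0.5612, 0.3418, 0.0953]
ee_rot: [3.141, -0.0, 1.282]
force: [-0.3, 0.2, 0.1]
finger_gap: 0.0253
grasp_force: 0.0
time_s: 4.03
eef_pos: [0.5692, 0.3394, 0.0953]
ee_rot: [3.141, -0.0, 1.282]
force: [-0.9, -0.3, 0.2]
finger_gap: 0.0206
grasp_force: 0.0
time_s: 4.28
eef_pos: [0.5749, 0.3377, 0.0953]
ee_rot: [3.141, -0.0, 1.282]
force: [-0.2, 0.5, 0.9]
finger_gap: 0.0168
grasp_force: 0.1
```

```bash
python3 -m handwheel '[[0.001,-0.0003,0,0],[0,0,0,0],[0,0,0,0]]' 0.84
python3 -m handwheel '[[0,0,0,0],[0,0,0,0],[0,0,0,0],[0,0,0,0]]' 1 25
python3 - <<'E'
from h import *
o=[]
i,d=grab_frame("scene");o.append(cv2.resize(i[110:240,380:500],(369,400),interpolation=cv2.INTER_CUBIC))
i,d=grab_frame("top");o.append(cv2.resize(i[150:270,70:190],(400,400),interpolation=cv2.INTER_CUBIC))
cv2.imwrite("pics/g2.png",np.hstack(o)[...,::-1])
E
```

```text
time_s: 4.53
eef_pos: [0.5754, 0.3377, 0.0953]
ee_rot: [-3.142, -0.0, 1.283]
force: [-0.6, 0.3, -0.3]
finger_gap: 0.0141
grasp_force: 0.0
time_s: 4.87
eef_pos: [0.5757, 0.3376, 0.0954]
ee_rot: [3.141, -0.0, 1.283]
force: [2.2, -0.1, -1.5]
finger_gap: 0.0088
grasp_force: 30.8
```

View pics/g2.png

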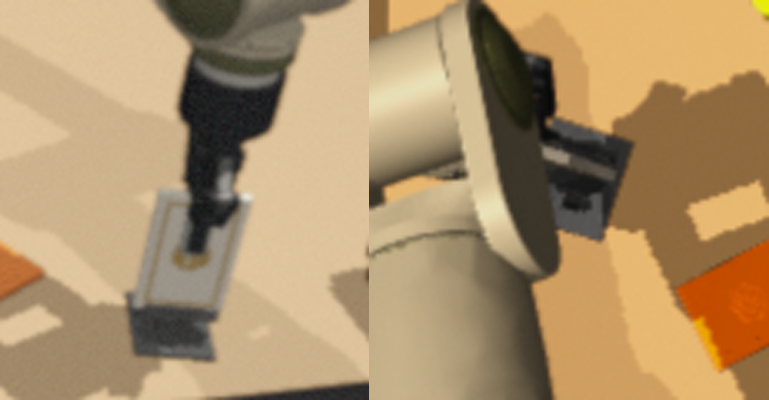

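```bash
python3 -m handwheel '[[0,0,0.01,0],[0,0,0.02,0],[0,0,0.03,0],[0,0,0.04,0],[0,0,0.04,0]]'
python3 - <<'E'
from h import *
i,d=grab_frame("scene");P=cloud("scene",depth=d)[60:235,380:500].reshape(-1,3);I=i[60:235,380:500].reshape(-1,3)
k=(I.min(1)>110)&(abs(P[:,0]-.58)<.03)&(abs(P[:,1]-.338)<.06)&(P[:,2]>.06)&(P[:,2]<.31)
Q=P[k]
for _ in range(4):
    m=Q.mean(0);n=np.linalg.svd(Q-m,full_matrices=False)[2][2];Q=Q[abs((Q-m)@n)<.005]
n*=np.sign(n[0]);w=np.array([-n[1],n[0],0]);s=(Q-m)@w
o=observe();print(n.round(3),np.arctan2(n[1],n[0]),len(Q),"z",np.percentile(Q[:,2],[1,99]),Q[:,2].min(),Q[:,2].max(),"lat centre vs tcp",np.percentile(s,[1,99])+(m-o["eef_pos"])@w,"mid off",(m-o["eef_pos"])@n,o["eef_pos"])
E
```

```text
time_s: 5.38
eef_pos: [0.5743, 0.3377, 0.237]
ee_rot: [-3.139, 0.001, 1.283]
force: [-0.0, 1.0, -1.1]
finger_gap: 0.0086
grasp_force: 31.0
[ 0.955 -0.296 -0.002] -0.300306582333785 877 z [0.17438104 0.29277354] 0.17295670690067422 0.2949684508014212 lat centre vs tcp [-0.037067    0.03511437] mid off 0.0028277694657792983 [0.57651623 0.33855283 0.24709194]
```

```bash
python3 -m handwheel '[[-0.0038,-0.02,0,0.0055],[-0.0038,-0.04,0,0.0055],[-0.0038,-0.04,0,0.0055],[-0.0038,-0.04,0,0.0055],[-0.0038,-0.04,0,0.0055]]'
python3 -m handwheel '[[-0.0038,-0.04,0,0.0055],[-0.0038,-0.04,0,0.0055],[-0.0038,-0.04,0,0.0055],[-0.0038,-0.04,0,0.0055],[-0.0038,-0.04,0,0.0055]]' >/dev/null
python3 -m handwheel '[[-0.0038,-0.04,0,0.0055],[-0.0038,-0.04,0,0.0055],[-0.0034,-0.04,0,0.0055],[0,-0.027,0,0],[0,0,0,0]]'
python3 -m handwheel '[[0,0,0,0],[0,0,0,0],[0,0,0,0]]'
cat > meas.py <<'E'
from h import *
def meas(cams=("scene",)):
    o=observe();t=o["eef_pos"]
    i,d=grab_frame("scene");P=cloud("scene",depth=d).reshape(-1,3);I=i.reshape(-1,3)
    k=(I.min(1)>110)&(np.abs(P[:,:2]-t[:2]).max(1)<.06)&(P[:,2]>t[2]-.1)&(P[:,2]<t[2]+.07)
    Q=P[k]
    for _ in range(4):
        m=Q.mean(0);n=np.linalg.svd(Q-m,full_matrices=False)[2][2];Q=Q[abs((Q-m)@n)<.005]
    n*=np.sign(n[0]);w=np.array([-n[1],n[0],0]);s=(Q-m)@w
    c=m-n*.0045+w*np.percentile(s,[1,99]).mean()
    print("tcp",t.round(4),"n",n.round(3),"yaw",np.arctan2(n[1],n[0]).round(3),"toolyaw-pi/2",(o["ee_rot"][2]-np.pi/2).round(3),"z",np.percentile(Q[:,2],[.5,99.5]).round(4),"width",np.ptp(np.percentile(s,[1,99])).round(4),"plaque mid",c.round(4),len(Q))
    ax=np.array([np.cos(.216),-np.sin(.216)]);ay=np.array([-ax[1],ax[0]]);r=c[:2]-[.600,-.2054]
    print("rack coords plaque",(r@ax).round(4),(r@ay).round(4),"tcp",((t[:2]-[.6,-.2054])@ax).round(4),((t[:2]-[.6,-.2054])@ay).round(4))
    return i,d
E
python3 -c "
from meas import *
meas()"
```

```text
time_s: 5.85
eef_pos: [0.5553, 0.1564, 0.2357]
ee_rot: [-3.141, -0.0, 1.311]
force: [-0.0, -0.1, -0.5]
finger_gap: 0.0089
grasp_force: 30.9
time_s: 6.68
eef_pos: [0.5256, -0.1936, 0.2353]
ee_rot: [-3.141, 0.0, 1.349]
force: [0.3, -0.2, -1.2]
finger_gap: 0.0085
grasp_force: 30.9
time_s: 6.93
eef_pos: [0.5265, -0.188, 0.2355]
ee_rot: [-3.141, -0.0, 1.356]
force: [-0.3, 1.0, -0.9]
finger_gap: 0.0084
grasp_force: 30.9
tcp [ 0.5265 -0.188   0.2355] n [ 0.978 -0.208  0.007] yaw -0.209 toolyaw-pi/2 -0.215 z [0.1716 0.2916] width 0.074 plaque mid [ 0.5275 -0.1867  0.2261] 886
rack coords plaque -0.0748 0.0027 tcp -0.0755 0.0012
```

```bash
python3 -m handwheel '[[-0.0004,-0.002,-0.02,0],[0,0,-0.03,0],[0,0,-0.03,0],[0,0,-0.02,0],[0,0,-0.01,0]]' >/dev/null
python3 -m handwheel '[[0,0,-0.005,0],[0,0,0,0],[0,0,0,0]]'
python3 - <<'E'
from meas import *
i,d=meas()
o=[cv2.resize(i[150:280,180:290],(440,520),interpolation=cv2.INTER_CUBIC)]
i,d=grab_frame("top");o.append(cv2.resize(i[140:245,285:355],(347,520),interpolation=cv2.INTER_CUBIC))
cv2.imwrite("pics/r1.png",np.hstack(o)[...,::-1])
E
```

```text
time_s: 7.65
eef_pos: [0.5266, -0.1913, 0.1215]
ee_rot: [3.14, 0.001, 1.355]
force: [0.4, 0.6, -0.4]
finger_gap: 0.0085
grasp_force: 30.8
tcp [ 0.5266 -0.1913  0.1215] n [ 0.98  -0.199  0.03 ] yaw -0.2 toolyaw-pi/2 -0.216 z [0.0619 0.1785] width 0.0737 plaque mid [ 0.5282 -0.1899  0.1163] 619
rack coords plaque -0.0735 -0.0003 tcp -0.0747 -0.002
```

View pics/r1.png

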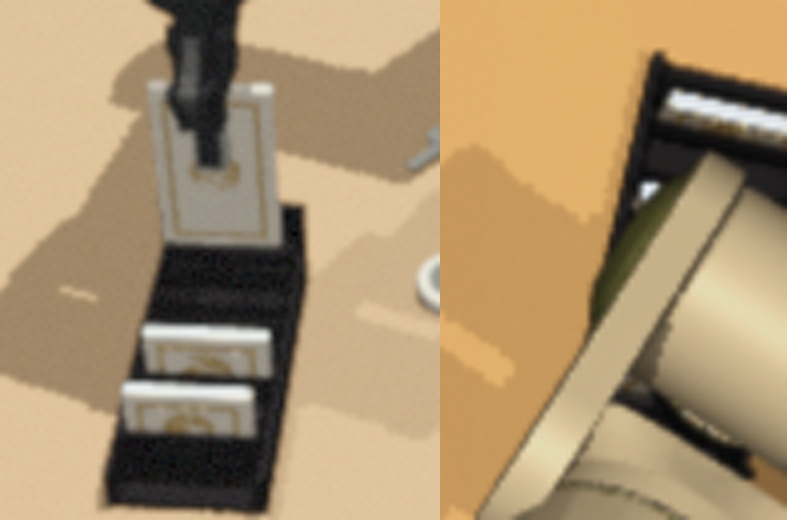

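The tall plaque hangs square above the first slot; its foot is at about (220,240) in the left crop. I'll lower it while watching the force.

```bash
python3 -m handwheel '[[0,0,-0.005,0],[0,0,-0.005,0],[0,0,-0.005,0],[0,0,0,0]]'
python3 -m handwheel '[[0,0,-0.005,0],[0,0,-0.005,0],[0,0,-0.005,0],[0,0,0,0]]'
```

```text
time_s: 8.08
eef_pos: [0.5255, -0.191, 0.104]
ee_rot: [-3.14, -0.001, 1.354]
force: [-0.6, 1.2, -1.1]
finger_gap: 0.0086
grasp_force: 30.9
time_s: 8.42
eef_pos: [0.5255, -0.191, 0.089]
ee_rot: [-3.14, -0.001, 1.354]
force: [-1.0, -0.5, -1.2]
finger_gap: 0.0088
grasp_force: 30.9
```

```bash
python3 -m handwheel '[[0,0,-0.004,0],[0,0,-0.004,0],[0,0,-0.003,0],[0,0,0,0]]'
python3 -m handwheel '[[0,0,-0.002,0],[0,0,-0.001,0],[0,0,0,0]]'
python3 -m handwheel '[[0,0,-0.001,0],[0,0,-0.001,0],[0,0,0,0]]'
```

```text
time_s: 8.75
eef_pos: [0.5257, -0.1911, 0.0786]
ee_rot: [-3.141, -0.0, 1.354]
force: [-0.7, -0.0, -1.5]
finger_gap: 0.0085
grasp_force: 30.9
time_s: 9.0
eef_pos: [0.526, -0.1913, 0.0761]
ee_rot: [-3.141, -0.0, 1.354]
force: [0.1, 0.2, -2.4]
finger_gap: 0.0086
grasp_force: 30.9
time_s: 9.25
eef_pos: [0.526, -0.1913, 0.0741]
ee_rot: [-3.141, -0.0, 1.354]
force: [0.8, -0.7, -1.3]
finger_gap: 0.0081
grasp_force: 30.9
```

```bash
for k in 1; do python3 -m handwheel '[[0,0,-0.001,0],[0,0,0,0]]'|grep -E "eef|force"; python3 -m handwheel '[[0,0,-0.001,0],[0,0,0,0]]'|grep -E "eef|force"; python3 -m handwheel '[[0,0,-0.0005,0],[0,0,0,0]]'|grep -E "eef|force";  done
```

```text
eef_pos: [0.526, -0.1913, 0.0732]
force: [0.3, -0.0, -0.6]
grasp_force: 30.9
eef_pos: [0.526, -0.1913, 0.0722]
force: [-0.3, -0.9, -0.7]
grasp_force: 30.9
eef_pos: [0.526, -0.1913, 0.0718]
force: [0.2, -0.2, -0.3]
grasp_force: 30.9
```

```bash
python3 -m handwheel '[[0,0,-0.0005,0],[0,0,0,0]]'|grep -E "eef|force"; python3 -m handwheel '[[0,0,-0.0005,0],[0,0,0,0]]'|grep -E "eef|force"; python3 -c "
from meas import *
meas()"
```

```text
eef_pos: [0.5261, -0.1913, 0.0718]
force: [-0.9, 1.2, 6.1]
grasp_force: 31.8
eef_pos: [0.5263, -0.1914, 0.0717]
force: [-2.2, 2.8, 8.3]
grasp_force: 32.5
tcp [ 0.5263 -0.1914  0.0717] n [ 0.979 -0.191  0.07 ] yaw -0.192 toolyaw-pi/2 -0.216 z [-0.0008  0.1285] width 0.0777 plaque mid [ 0.5279 -0.1875  0.0879] 267
rack coords plaque -0.0742 0.002 tcp -0.075 -0.0021
```

Contact came at TCP height 0.0718 and the plaque's top is at 0.128, so it is seated. I'll ease off, open partly and go up.

```bash
python3 -m handwheel '[[0,0,0.0007,0],[0,0,0,0]]'|grep -E "force"; python3 -m handwheel '[[0,0,0,0],[0,0,0,0],[0,0,0,0],[0,0,0,0]]' 0.74
python3 -m handwheel '[[0,0,0.01,0],[0,0,0.03,0],[0,0,0.04,0],[0,0,0.04,0],[0,0,0.03,0]]'
```

```text
force: [-1.1, 0.6, 3.7]
grasp_force: 31.7
time_s: 10.63
eef_pos: [0.526, -0.1913, 0.0713]
ee_rot: [-3.141, -0.0, 1.354]
force: [-0.3, -1.0, -0.0]
finger_gap: 0.0224
grasp_force: 0.0
time_s: 11.05
eef_pos: [0.5263, -0.1914, 0.2257]
ee_rot: [3.138, 0.001, 1.354]
force: [0.4, 0.6, -0.1]
finger_gap: 0.0222
grasp_force: 0.0
```

```bash
python3 -m handwheel '[[0.0064,0.0302,0,0.0546],[0.0064,0.0302,0,0.0546],[0.0064,0.0302,0,0.0546],[0.0064,0.0302,0,0.0546],[0.0064,0.0302,0,0.0546]]' 0 >/dev/null
python3 -m handwheel '[[0.0064,0.0302,0,0.0546],[0.0064,0.0302,0,0.0546],[0.0064,0.0302,0,0.0546],[0.0064,0.0302,0,0.0546],[0.0064,0.0302,0,0.0546]]' >/dev/null
python3 -m handwheel '[[0,0,0,0],[0,0,0,0],[0,0,0,0]]'
```

```text
time_s: 12.13
eef_pos: [0.5899, 0.1102, 0.2219]
ee_rot: [3.141, 0.0, 1.9]
force: [0.2, -0.3, -0.3]
finger_gap: 0.0853
grasp_force: 0.0
```

Next I descend 0.134 to 0.088.

```bash
python3 -m handwheel '[[0,0,-0.03,0],[0,0,-0.035,0],[0,0,-0.035,0],[0,0,-0.025,0],[0,0,-0.009,0]]' > /dev/null
python3 -m handwheel '[[0,0,0,0],[0,0,0,0],[0,0,0,0],[0,0,0,0]]' 0.55
python3 -m handwheel '[[0,0,0,0],[0,0,0,0],[0,0,0,0]]' 0.64
python3 -m handwheel '[[0.0045,0.0015,0,0],[0.0045,0.0015,0,0],[0,0,0,0]]'
```

```text
time_s: 12.88
eef_pos: [0.5909, 0.1105, 0.0894]
ee_rot: [3.139, 0.001, 1.9]
force: [0.5, 0.2, -0.4]
finger_gap: 0.0393
grasp_force: 0.0
time_s: 13.13
eef_pos: [0.5902, 0.1107, 0.088]
ee_rot: [3.141, 0.0, 1.9]
force: [0.8, -0.3, 0.2]
finger_gap: 0.0312
grasp_force: 0.0
time_s: 13.38
eef_pos: [0.5999, 0.1139, 0.0875]
ee_rot: [3.141, 0.0, 1.9]
force: [0.1, -0.2, -0.3]
finger_gap: 0.0306
grasp_force: 0.1
```

```bash
python3 -m handwheel '[[0.0035,0.0012,0,0],[0.0035,0.0012,0,0],[0,0,0,0]]' 0.70
python3 -m handwheel '[[0.0035,0.0012,0,0],[0.0035,0.0012,0,0],[0,0,0,0]]' 0.76
python3 -m handwheel '[[0.0025,0.0009,0,0],[0.0023,0.0008,0,0],[0,0,0,0]]' 0.80
python3 -m handwheel '[[0,0,0,0],[0,0,0,0],[0,0,0,0]]' 0.84
python3 -m handwheel '[[0,0,0,0],[0,0,0,0],[0,0,0,0],[0,0,0,0]]' 1 25
python3 -c "
from meas import *
i,d=meas()
j,d=grab_frame('top')
cv2.imwrite('pics/m1.png',np.hstack([cv2.resize(i[150:260,310:420],(400,400),interpolation=2),cv2.resize(j[140:240,165:265],(400,400),interpolation=2)])[...,::-1])"
```

```text
time_s: 13.63
eef_pos: [0.6066, 0.1163, 0.0874]
ee_rot: [3.141, 0.0, 1.9]
force: [-0.2, -0.1, 0.1]
finger_gap: 0.0255
grasp_force: 0.1
time_s: 13.88
eef_pos: [0.6136, 0.1187, 0.0875]
ee_rot: [3.141, 0.0, 1.9]
force: [-0.2, 0.2, -0.3]
finger_gap: 0.0208
grasp_force: 0.0
time_s: 14.13
eef_pos: [0.6182, 0.1203, 0.0875]
ee_rot: [3.141, 0.0, 1.9]
force: [-0.5, -0.6, -0.4]
finger_gap: 0.0172
grasp_force: 0.0
time_s: 14.38
eef_pos: [0.6177, 0.1202, 0.0875]
ee_rot: [-3.141, -0.0, 1.9]
force: [0.2, -0.1, 0.3]
finger_gap: 0.0135
grasp_force: 0.0
time_s: 14.72
eef_pos: [0.6183, 0.1203, 0.0878]
ee_rot: [3.14, 0.0, 1.9]
force: [3.9, 2.2, -0.4]
finger_gap: 0.0089
grasp_force: 24.6
tcp [0.6183 0.1203 0.0878] n [0.656 0.605 0.451] yaw 0.745 toolyaw-pi/2 0.329 z [-0.0049  0.1162] width 0.0751 plaque mid [0.6283 0.1294 0.0404] 214
rack coords plaque -0.0441 0.3331 tcp -0.0519 0.3221
```

View pics/m1.png

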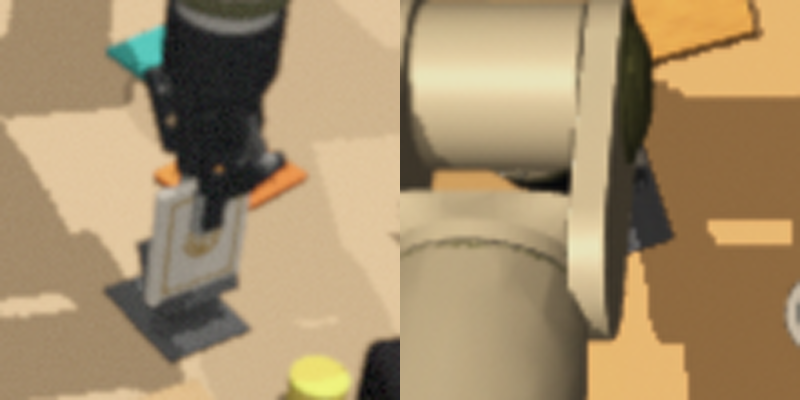

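The medium plaque stands upright in the fingers, at about (200,235) in the left crop. I'll lift it and carry it over.

```bash
python3 -m handwheel '[[0,0,0.01,0],[0,0,0.02,0],[0,0,0.03,0],[0,0,0.04,0],[0,0,0.04,0]]'
python3 -m handwheel '[[-0.0043,-0.032,0,-0.0545],[-0.0043,-0.032,0,-0.0545],[-0.0043,-0.032,0,-0.0545],[-0.0043,-0.032,0,-0.0545],[-0.0043,-0.032,0,-0.0545]]' >/dev/null
python3 -m handwheel '[[-0.0043,-0.032,0,-0.0545],[-0.0043,-0.032,0,-0.0545],[-0.0043,-0.032,0,-0.0545],[-0.0043,-0.032,0,-0.0545],[-0.004,-0.032,0,-0.0545]]' >/dev/null
python3 -m handwheel '[[0,0,0,0],[0,0,0,0],[0,0,0,0],[0,0,0,0]]'
python3 -c "
from meas import *
meas()"
```

```text
time_s: 15.23
eef_pos: [0.6164, 0.12, 0.2284]
ee_rot: [-3.137, -0.001, 1.9]
force: [1.1, 0.2, -1.2]
finger_gap: 0.0089
grasp_force: 24.4
time_s: 16.4
eef_pos: [0.575, -0.1986, 0.2275]
ee_rot: [-3.141, -0.0, 1.357]
force: [0.0, 0.8, -1.4]
finger_gap: 0.009
grasp_force: 24.7
tcp [ 0.575  -0.1986  0.2275] n [ 0.979 -0.204 -0.031] yaw -0.205 toolyaw-pi/2 -0.214 z [0.1761 0.2646] width 0.0745 plaque mid [ 0.5761 -0.1969  0.2235] 492
rack coords plaque -0.0252 0.0031 tcp -0.0258 0.0013
```

```bash
python3 -m handwheel '[[0.0002,-0.003,-0.02,0],[0,0,-0.03,0],[0,0,-0.03,0],[0,0,-0.02,0],[0,0,-0.01,0]]' >/dev/null
python3 -m handwheel '[[0,0,-0.005,0],[0,0,0,0],[0,0,0,0],[0,0,0,0]]'
python3 - <<'E'
from meas import *
i,d=meas()
cv2.imwrite("pics/r2.png",cv2.resize(i[150:280,180:290],(440,520),interpolation=cv2.INTER_CUBIC)[...,::-1])
E
```

```text
time_s: 17.2
eef_pos: [0.576, -0.203, 0.114]
ee_rot: [3.139, 0.001, 1.356]
force: [0.0, -0.4, 0.6]
finger_gap: 0.0088
grasp_force: 24.6
tcp [ 0.576 -0.203  0.114] n [0.764 0.501 0.407] yaw 0.581 toolyaw-pi/2 -0.215 z [0.0311 0.1512] width 0.1067 plaque mid [ 0.5864 -0.1969  0.0771] 139
rack coords plaque -0.0151 0.0053 tcp -0.024 -0.0028
```

View pics/r2.png

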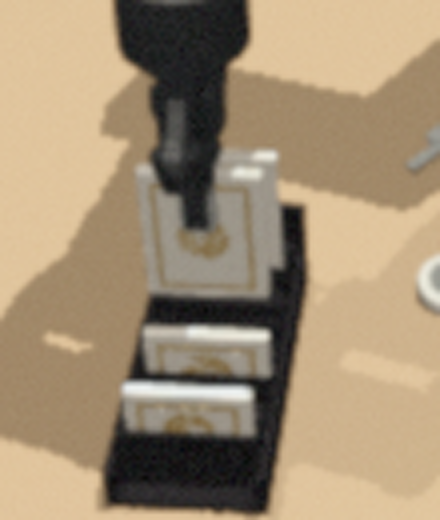

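The medium plaque hangs square above the second slot, with its foot at about (210,295). The tall one stands behind it. I'll lower it slowly.

```bash
python3 -m handwheel '[[0,0,-0.005,0],[0,0,-0.005,0],[0,0,-0.005,0],[0,0,0,0]]'
python3 -m handwheel '[[0,0,-0.005,0],[0,0,-0.005,0],[0,0,-0.005,0],[0,0,0,0]]'
```

```text
time_s: 17.58
eef_pos: [0.5747, -0.2025, 0.0961]
ee_rot: [-3.139, -0.001, 1.355]
force: [0.3, -0.2, -1.4]
finger_gap: 0.0087
grasp_force: 24.6
time_s: 17.92
eef_pos: [0.5749, -0.2026, 0.0812]
ee_rot: [-3.14, -0.001, 1.355]
force: [0.1, -0.1, -1.7]
finger_gap: 0.0088
grasp_force: 24.6
```

```bash
python3 -m handwheel '[[0,0,-0.004,0],[0,0,-0.004,0],[0,0,-0.003,0],[0,0,0,0]]'
python3 -m handwheel '[[0,0,-0.002,0],[0,0,-0.001,0],[0,0,0,0]]' | grep -E "eef|force"
python3 -m handwheel '[[0,0,-0.001,0],[0,0,0,0]]' | grep -E "eef|force"
```

```text
time_s: 18.25
eef_pos: [0.5752, -0.2027, 0.0707]
ee_rot: [-3.141, -0.0, 1.355]
force: [0.4, -0.2, -0.7]
finger_gap: 0.0089
grasp_force: 24.6
eef_pos: [0.5753, -0.2028, 0.0683]
force: [-0.9, -0.4, -1.5]
grasp_force: 24.6
eef_pos: [0.5753, -0.2028, 0.0674]
force: [-0.5, 0.1, -1.1]
grasp_force: 24.7
```

```bash
python3 -m handwheel '[[0,0,-0.001,0],[0,0,0,0]]' | grep -E "eef|force"
python3 -m handwheel '[[0,0,-0.001,0],[0,0,0,0]]' | grep -E "eef|force"
python3 -m handwheel '[[0,0,-0.0005,0],[0,0,0,0]]' | grep -E "eef|force"
python3 -m handwheel '[[0,0,-0.0005,0],[0,0,0,0]]' | grep -E "eef|force"
```

```text
eef_pos: [0.5753, -0.2028, 0.0664]
force: [-1.3, 1.1, -2.3]
grasp_force: 24.7
eef_pos: [0.5753, -0.2028, 0.0654]
force: [-1.5, -0.4, -2.0]
grasp_force: 24.7
eef_pos: [0.5753, -0.2028, 0.0649]
force: [-0.9, -0.5, -1.3]
grasp_force: 24.8
eef_pos: [0.5753, -0.2028, 0.0644]
force: [-1.5, -0.6, 0.0]
grasp_force: 24.8
```

```bash
python3 -m handwheel '[[0,0,-0.0005,0],[0,0,0,0]]' | grep -E "eef|force"
python3 -m handwheel '[[0,0,-0.0005,0],[0,0,0,0]]' | grep -E "eef|force"
```

```text
eef_pos: [0.5753, -0.2028, 0.0641]
force: [-0.9, 1.4, 0.9]
grasp_force: 25.0
eef_pos: [0.5755, -0.2029, 0.0641]
force: [-2.7, 1.5, 5.2]
grasp_force: 25.7
```

Contact came at 0.0641, as predicted, so it is seated. I'll release it and retreat.

```bash
python3 -m handwheel '[[0,0,0.0006,0],[0,0,0,0]]'|grep -E "force"; python3 -m handwheel '[[0,0,0,0],[0,0,0,0],[0,0,0,0],[0,0,0,0]]' 0.74
python3 -m handwheel '[[0,0,0.01,0],[0,0,0.03,0],[0,0,0.04,0],[0,0,0.04,0],[0,0,0.03,0]]' >/dev/null
python3 -m handwheel '[[-0.02,0.04,0.01,0],[-0.02,0.04,0.01,0],[-0.02,0.04,0,0],[-0.02,0.04,0,0],[-0.02,0.04,0,0]]' >/dev/null
python3 -m handwheel '[[-0.01,0.04,0,0],[0,0.04,0,0],[0,0,0,0],[0,0,0,0]]'
python3 - <<'E'
from h import *
o=[]
for n,b in(("scene",(180,150,290,280)),("top",(295,140,375,245))):
    i,d=grab_frame(n);P=cloud(n,depth=d)
    o.append(cv2.resize(i[b[1]:b[3],b[0]:b[2]],(390,500),interpolation=2))
    Q=P[b[1]:b[3],b[0]:b[2]].reshape(-1,3)-[.6,-.2054,0];I=i[b[1]:b[3],b[0]:b[2]].reshape(-1,3)
    ax=np.array([np.cos(.216),-np.sin(.216)]);s=Q[:,:2]@ax
    for c in(-.075,-.025,.025,.075):
        k=(abs(s-c)<.012)&(I.min(1)>110)&(Q[:,2]>.05)&(Q[:,2]<.2);q=Q[k]
        if len(q):t=q[:,:2]@np.array([-ax[1],ax[0]]);print(n,c,"zmax",np.percentile(q[:,2],97).round(4),"along",s[k].mean().round(4),"lat",t.min().round(4),t.max().round(4))
cv2.imwrite("pics/end.png",np.hstack(o)[...,::-1])
E
```

```text
force: [-1.0, 1.1, 0.6]
grasp_force: 25.0
time_s: 20.17
eef_pos: [0.5754, -0.2028, 0.0641]
ee_rot: [3.141, 0.0, 1.355]
force: [-0.1, 0.2, 0.1]
finger_gap: 0.0222
grasp_force: 0.0
time_s: 21.33
eef_pos: [0.4729, 0.0633, 0.2332]
ee_rot: [3.14, -0.0, 1.359]
force: [0.0, -0.2, 0.2]
finger_gap: 0.0224
grasp_force: 0.0
scene -0.075 zmax 0.1276 along -0.0687 lat -0.0383 0.0369
scene -0.025 zmax 0.1028 along -0.0199 lat -0.0385 0.0368
scene 0.025 zmax 0.0688 along 0.0274 lat -0.0328 0.0405
scene 0.075 zmax 0.0689 along 0.0774 lat -0.0366 0.0376
top -0.075 zmax 0.1315 along -0.0719 lat -0.0397 0.0351
top -0.025 zmax 0.1063 along -0.0236 lat -0.0404 0.0351
top 0.025 zmax 0.0723 along 0.0245 lat -0.0347 0.0398
top 0.075 zmax 0.072 along 0.0744 lat -0.0379 0.0362
```

View pics/end.png

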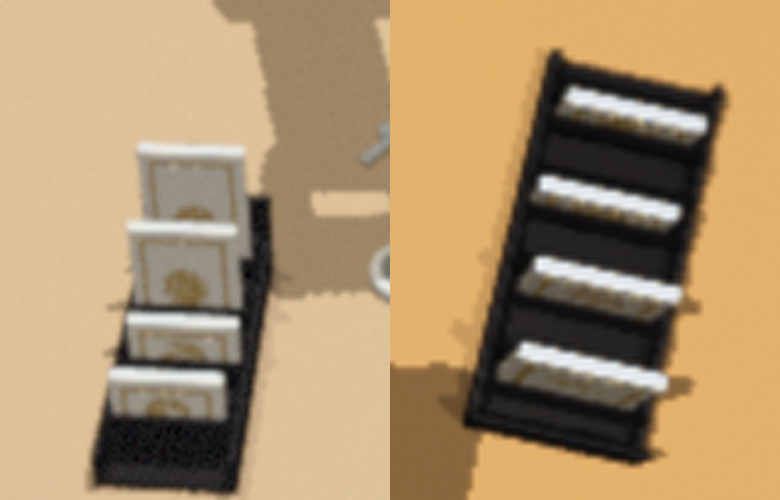

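Both plaques are fully down: their tops are at 0.128 and 0.103, matching 8 mm plus their heights. They stand upright in slots 1 and 2, at (190,190) and (185,265) in the left view, and the low plaques haven't moved. Handing in.

```bash
python3 -c "
from rig import *
print(finish_job())"
```

```text
the job is handed in; nothing more can be done
None
```

The tall plaque is in the slot next to the end board and the medium one in the slot beside it, both upright and fully seated, and the job was handed in at about 21 s.

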